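# Open the pop-up case and put the sensor pack on its charging dock

### The arm

A 6-joint arm with a two-finger parallel gripper is mounted at the origin on the work surface. World frame = base frame: x ahead of the robot, y to its left, z up, the work surface at z = 0. Lengths are in mm, angles in rad, forces in N, time in s.
With the tool pointing down it reaches from about 250 to 800 mm from the base axis. Payload 3.9 kg.
Tool frame: the origin (TCP) lies between the finger pads; the fingertips stand 14 mm ahead of it and the grasp point (between the pads) lies 5 mm behind it (arm.tips_ahead is the distance from the TCP to the fingertips, in mm); z points along the fingers, y is the line along which they close (so a half turn about z gives the same grasp; the last joint's range is limited). The gripper opens to 85 mm and grips with 20 to 120 N. Pads are 22 mm wide; open, the fingers measure 114 mm over their backs; the gripper's body (76 mm by 85 mm) begins 54 mm behind the grasp point. The pads swing forward as they close: fully open they stand 13 mm farther back than shut.
Start: joints at [-1.295, 0.26, -0.138, 1.173, 0, 1.571], TCP at [142.962, -505.151, 245.304] pointing down, gripper open.
Joint ranges: [-2.78, 2.78], [-0.83, 1.72], [-1.28, 1.37], [-1.9, 2.12], [-1.57, 1.48], [-3.14, 3.14]. Speed limits (rad/s): [2.57, 2.57, 3.14, 3.14, 3.14, 3.14].

### API

Orientations are given as [roll, pitch, yaw] about the fixed x, y, z axes, in that order (R = Rz(yaw) Ry(pitch) Rx(roll)).
In Python, from workcell import arm, fingers, get_obs, viewer, ticket gives the robot as it stands. Calls block until the motion is done:
- arm.move_to(position, orientation): joint-space move of the TCP to a pose.
- arm.movel(position, ori=None, vel=150, threshold=None): straight line of the TCP; ori=None keeps the orientation; vel is the mean speed in mm/s. With threshold (N) it stops when the force on the tool has changed by that much, and returns True; else False.
- arm.movej(angles): joint-space move.
- fingers.ungrasp() and fingers.grab(grasp_force=None): open the fingers fully, or close them until they stop; grasp_force is the grip in N (None keeps the last).
- arm.hold(seconds).
- arm.ik(position, orientation): joint angles nearest the present ones, or None.
- get_obs(): the state.
- viewer.capture(name): name is "scene" or "side" or "wrist"; returns the picture (420x560x3 uint8, red, green, blue); there is no depth.
- viewer.camera_info(name): a dict with "mtx" (3x3 intrinsics, pixels), "k1" (the pictures are not rectified: a ray, as slopes to the right and down, at radius r is drawn at 1 + k1 r^2 times it, then the intrinsics apply), "R" (3x3) and "t" (3): a world point X has camera coordinates R X + t. Camera axes: x right, y down, z forward; pixel columns grow to the right and rows downward; lengths in mm; the calibration is good to about 2 mm. A picture is of the moment at which its call begins: read the wrist's pose just before it. camera_info takes no time and is no camera call; for the wrist camera it gives the pose at the moment of the call.
A pose or a line that the arm cannot do raises arm.Unreachable and nothing moves.
- ticket.hand_in(): hands the job in; it is judged then, once.
The state is a dict: "clock": time; "q": joint angles; "dq": joint speeds; "joint_torque": joint torques, N m; "eef_pos": TCP position; "eef_rot": TCP orientation; "wrist_force": force on the tool from outside, world axes, zero at the start; "wrist_torque": the same for the moment, N m; "opening": finger opening in mm; "grip_force": force on a finger pad.
Only numpy, scipy, OpenCV 4.12 (cv2) and the standard library are available. Lean on these libraries where they do the work, as an engineer would, in place of code of your own. Each camera call takes 0.05 s, during which the arm holds its last target. There are 200 camera calls.

### The job

Press the release button of the grey carry case so that its green lid pops up, then gently swing the lid right back against its stop and steady it there with the fingers for a moment until it is still. Next lift the white sensor pack out of the foam by its long sides, set it down gently upright on the dark tray and let go, then take it again by its two ends and set it gently fully down in the charging dock, upright and centred between the dock's cheeks. Leave the lid standing open and do not disturb the jar, the beaker or the egg cup.

Things in the scene. Friction and masses are not known exactly. Their poses are not given: they have to be found in the camera images.
- release_top (a point): Centre of the top face of the round red release button, 28 mm in diameter, on the low console at the front of the carry case. It is pressed straight down (travel 6 mm; the latch lets go after about 4 mm; about 4 N there, 5 N fully down) and springs back.
- release (a joint): Travel of the release button in m: 0 up, 0.006 fully down.
- lid_hinge (a point): Fixed point on the case in the middle of the lid's hinge line, 60 mm above the table; does not turn with the lid. x is level and points from the front (button side) to the back of the case, y along the hinge line, z up. The button's centre is at x = -198 mm, y = 0; the foam pocket's centre at x = -76 mm, y = 0.
- lid_edge (a point): Middle of the underside of the lid's free (front) edge; moves with the lid. The lid is a green plate 152 mm long from hinge to this edge, 192 mm wide, 8 mm thick, 0.2 kg; underside level and 60 mm above the table when shut. In the middle of the edge sticks out a tongue (24 mm wide, 8 mm long) that the latch holds; it can slip between two fingers, so push beside it, some 50 mm to the +y side.
- lid_angle (a joint): Lid angle in rad: 0 shut and latched, 1.57 upright, 1.75 at its stop. Released, it pops up, overshoots to about 0.8 and bobs for a second or two, coming to rest near 0.48; it opens no further by itself. A level push on its edge or underside towards the hinge (about 2 N) swings it up. Past 1.57 it tips back by its weight and stays on the stop; short of that it falls back onto the spring arm.
- pack_center (a point): Centre of the sensor pack, a white block with an orange band and a black screen on top, 60 mm long (x), 32 mm wide (y), 40 mm high (z up), about 0.18 kg. It starts in the foam pocket with 3 mm of play all round, long axis along the case's x. In the pocket only its long sides can be reached, in the dock only its ends.
- tray_mid (a point): Middle of the tray's floor, 4 mm above the table. Dark tray 180 mm (its x) by 120 mm (its y) with a 10 mm high rim, fixed.
- dock_seat (a point): Where the pack's centre belongs in the charging dock, 36 mm above the table; fixed. x: direction of the docked pack's long axis (either way round), z up. The pack stands on a base 50 mm long, 16 mm high, and overhangs it 5 mm at each open end, between two cheeks 44 mm long, 36 mm apart, 52 mm high above the table, with blue flared lips on top (to 59 mm high, 46 mm apart).
- case: The carry case, fixed, grey walls 152 mm front to back (x), 192 mm wide (y), 60 mm high; origin under its middle, on the table, axes as for the hinge point. A flat spring arm (40 x 10 mm) at the hinge, at y = +82 mm, pushes the lid up from below and stays raised at about 55 degrees once the lid has left it.
- pocket (a point): Centre of the foam pocket's floor in the case, 12 mm above the table; axes as for the case. Pocket 66 mm (x) by 38 mm (y); the dark foam's top is 54 mm above the table. In the middle of each long side is a finger notch 46 mm wide (x) that reaches 31 mm further out along y, its floor 5 mm above the table.
- lid: The lid: origin in the middle of the hinge line.
- pack: The sensor pack: origin at the centre of its underside, axes as for its centre.
- tray: The tray: origin under its middle, on the table.
- dock: The charging dock: origin under its middle, on the table.
- jar: Bystander: jar with a blue lid, 64 mm across, 85 mm high; origin under its middle.
- beaker: Bystander: clear plastic beaker, 66 mm across the rim, 85 mm high; origin under its middle.
- egg_cup: Bystander: brown egg in a blue egg cup, 50 mm across, 81 mm high; origin under its middle.
Things that resemble listed ones, but are neither listed nor needed, are in the scene too. There is more than one size of the tray; the job needs the largest.

How it is judged:
By the outcome, as a careful person would: the job done as asked, in the order asked, and still so for the second after the job is handed in, with the robot touching nothing.
It also fails if it takes over 72 s, if anything falls off the work surface, if the arm or the gripper's body presses on something with over 40 N, if the wrist force passes 120 N, or if a joint passes its speed limit or range.

## Working session

There is one attempt and no reset: what is moved stays moved. The work goes in short steps, each a Python script; the robot and the scene stay as the last script left them, time stands still between calls to the robot, and variables do not carry over. Pictures are saved under pics/ and viewed, at most 12 in all, crops included, and the job is handed in when it is done.

```bash
mkdir -p pics; ls; cat > h.py <<'E'
import numpy as np, cv2
from workcell import arm, fingers, get_obs, viewer, ticket
def cap(n,f=None):
    ci=viewer.camera_info(n); im=viewer.capture(n)
    if f:
        cv2.imwrite('pics/'+f+'.png',im[:,:,::-1]); np.savez('pics/'+f+'.npz',im=im,**{k:np.array(v) for k,v in ci.items()})
    return im,ci
def ray(ci,uv):
    K=np.array(ci['mtx']);k=float(ci['k1'])
    p=cv2.undistortPoints(np.array(uv,float).reshape(-1,1,2),K,np.array([k,0,0,0.])).reshape(-1,2)
    R=np.array(ci['R']);t=np.array(ci['t'])
    return -R.T@t, np.c_[p,np.ones(len(p))]@R
def onz(ci,uv,z):
    c,d=ray(ci,uv); return c+d*((z-c[2])/d[:,2])[:,None]
def tri(obs):
    A=np.zeros((3,3));b=np.zeros(3)
    for ci,uv in obs:
        c,d=ray(ci,uv);d=d[0]/np.linalg.norm(d[0]);P=np.eye(3)-np.outer(d,d);A+=P;b+=P@c
    return np.linalg.solve(A,b)
def proj(ci,X):
    R=np.array(ci['R']);t=np.array(ci['t']);r,_=cv2.Rodrigues(R)
    return cv2.projectPoints(np.array(X,float).reshape(-1,1,3),r,t,np.array(ci['mtx']),np.array([float(ci['k1']),0,0,0]))[0].reshape(-1,2)
E
python3 - <<'E'
from h import *
a,ca=cap('scene','scene0'); b,cb=cap('side','side0'); w,cw=cap('wrist','wrist0')
for c in(ca,cb,cw): print(c['k1'],np.array(c['mtx'])[0,0],-np.array(c['R']).T@np.array(c['t']))
o=get_obs();print(o['clock'],o['eef_pos'],o['eef_rot'])
cv2.imwrite('pics/both.png',cv2.resize(np.hstack([a,b]),(800,300))[:,:,::-1])
E
```

```text
pics
-0.11112682898198765 396.5333496752653 [1226.67514101 -488.29723035  596.0768342 ]
0.005515031449428098 419.9560284283389 [ 346.47011214 -834.10965541  705.60724723]
-0.09794331406270343 359.8153110480151 [ 213.17134081 -484.71103737  372.89437231]
0.15 [ 142.81992908 -504.65341842  244.6453927 ] [-3.14004777e+00 -2.02840657e-06  2.75771082e-01]
```

View pics/scene0.png

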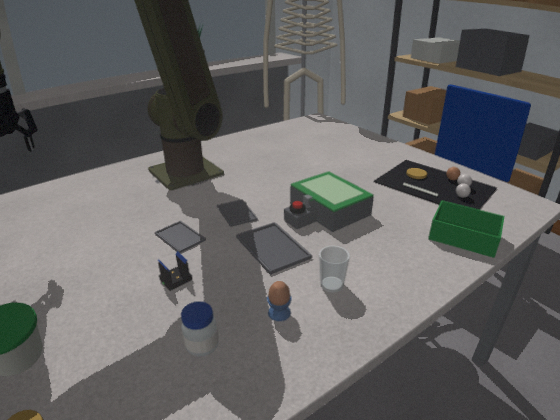

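View pics/side0.png

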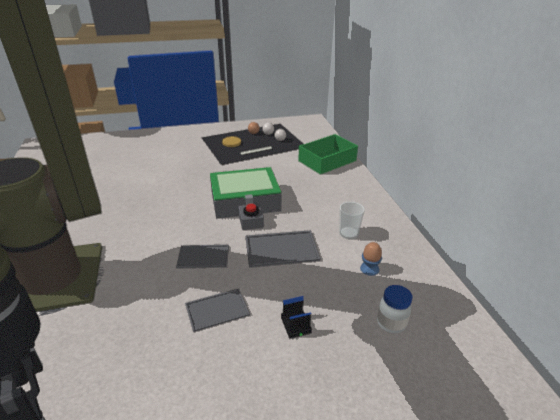

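The scene view shows the case at (330,198) with its red button at (297,206), the largest tray at (274,246) and the dock at (175,270). The jar is at (200,327), the egg cup at (280,300) and the beaker at (333,268). The side view shows the same layout: button (251,209), tray (283,248), dock (297,318).

```bash
cat >> h.py <<'E'
def load(f):
    z=np.load('pics/'+f+'.npz'); return z['im'],{k:z[k] for k in('mtx','k1','R','t')}
def blob(im,lo,hi,box=None):
    m=cv2.inRange(cv2.cvtColor(im,cv2.COLOR_RGB2HSV),lo,hi)
    if box: k=np.zeros_like(m);x0,y0,x1,y1=box;k[y0:y1,x0:x1]=255;m&=k
    n,l,s,c=cv2.connectedComponentsWithStats(m)
    if n<2:return None
    i=1+np.argmax(s[1:,4]); return c[i],s[i],(l==i).astype(np.uint8)
def quad(m):
    c=max(cv2.findContours(m,0,2)[0],key=cv2.contourArea);h=cv2.convexHull(c)
    return cv2.approxPolyN(h,4,ensure_convex=True).reshape(-1,2).astype(float)
E
python3 - <<'E'
from h import *
a,ca=load('scene0');b,cb=load('side0')
ra=blob(a,(0,150,80),(8,255,255),(280,190,315,220));rb=blob(b,(0,150,80),(8,255,255),(235,195,270,225))
if rb is None or ra is None: print(ra,rb)
print('red',ra[0],rb[0],tri([(ca,ra[0]),(cb,rb[0])]))
for im,ci,box in((a,ca,(285,165,380,230)),(b,cb,(200,160,290,220))):
    r=blob(im,(45,60,30),(85,255,255),box); q=quad(r[2]);
    m=cv2.inRange(cv2.cvtColor(im,cv2.COLOR_RGB2HSV),(40,40,30),(90,255,255)); k=np.zeros_like(m);k[box[1]:box[3],box[0]:box[2]]=1
    q=quad(m*k); print('lid',q.tolist(),onz(ci,q,66).round(0).tolist())
for n,p,q in(('tray',(274,246),(283,248)),('dock',(176,275),(296,322)),('jar',(197,313),(397,296)),('egg',(280,293),(372,252)),('beaker',(333,255),(350,210))):
    print(n,tri([(ca,p),(cb,q)]).round())
E
```

```text
red [296.79487179 203.58974359] [250.47692308 207.44615385] [497.62750765 107.71191737  56.76384339]
lid [[376.0, 195.0], [329.0, 214.0], [289.0, 184.0], [329.0, 171.0]] [[606.0, 306.0, 66.0], [602.0, 131.0, 66.0], [405.0, 153.0, 66.0], [410.0, 308.0, 66.0]]
lid [[282.0, 193.0], [214.0, 204.0], [209.0, 172.0], [270.0, 166.0]] [[596.0, 145.0, 66.0], [402.0, 132.0, 66.0], [406.0, 311.0, 66.0], [597.0, 308.0, 66.0]]
tray [559. -15.   2.]
dock [ 525. -268.   11.]
jar [ 726. -306.   78.]
egg [ 750. -137.   51.]
beaker [747.   8.  78.]
```

```bash
python3 - <<'E'
from h import *
P=[np.pi,0,-np.pi/2]
L=[]
for i,p in enumerate([(480,-130,260),(560,-60,260),(460,150,260),(540,230,260)]):
    arm.move_to(p,P); arm.hold(0.2); im,ci=cap('wrist','w%d'%i); L.append(im); print(get_obs()['clock'],get_obs()['eef_pos'].round(1) if hasattr(get_obs()['eef_pos'],'round') else get_obs()['eef_pos'])
g=np.vstack([np.hstack(L[:2]),np.hstack(L[2:])]);cv2.imwrite('pics/g.png',cv2.resize(g,(800,600),interpolation=cv2.INTER_AREA)[:,:,::-1])
E
```

```text
3.2583 [ 479.9 -130.2  260. ]
4.0167 [559.3 -60.7 260.2]
5.1917 [460.7 149.1 259.9]
5.9667 [539.5 229.1 260.4]
```

View pics/g.png

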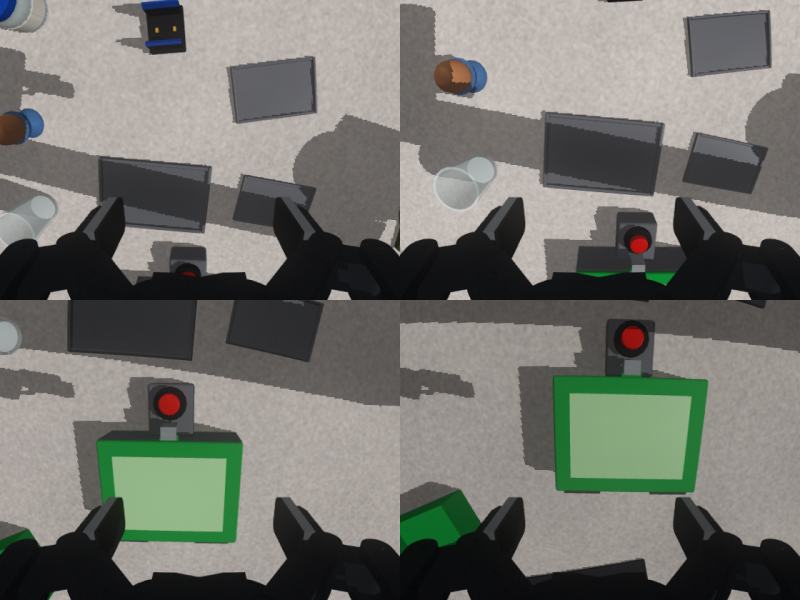

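The wrist mosaic shows the red button at (633,338) and the shut lid (555–705, 377–492) in the lower right. The tray's four corners are visible at upper right (545–662, 113–193), and the dock is at (165,28) at upper left, cut by the frame edge.

```bash
python3 - <<'E'
from h import *
V=[load('w%d'%i) for i in range(4)]
R=[]
for i in(1,2,3):
    r=blob(V[i][0],(0,150,80),(8,255,255)); R.append((V[i][1],r[0])); print('red',i,r[0].round(1),r[1][:5],onz(V[i][1],[r[0]],57).round(1))
print('tri',tri(R).round(1), tri(R[1:]).round(1))
# lid
im,ci=V[3]; m=cv2.inRange(cv2.cvtColor(im,cv2.COLOR_RGB2HSV),(40,60,30),(85,255,255)); m[:,:200]=0;m[:100]=0;m[285:]=0
q3=quad(m);print('lid3',q3.tolist(),onz(ci,q3,68).round(1).tolist())
im,ci=V[2]; m=cv2.inRange(cv2.cvtColor(im,cv2.COLOR_RGB2HSV),(40,60,30),(85,255,255)); m[:,:100]=0;m[345:]=0
q2=quad(m);print('lid2',q2.tolist(),onz(ci,q2,68).round(1).tolist())
im,ci=V[1]; h=cv2.cvtColor(im,cv2.COLOR_RGB2HSV);g=cv2.cvtColor(im,cv2.COLOR_RGB2GRAY)
m=(g<112).astype(np.uint8);m[:155]=0;m[275:]=0;m[:,:195]=0;m[:,372:]=0
cv2.imwrite('pics/m.png',m*255)
n,l,s,c=cv2.connectedComponentsWithStats(m);j=1+np.argmax(s[1:,4]);print(s[j]);
print('px',im[165,215],im[200,230],im[200,300],im[165,185],im[190,185])
q=quad((l==j).astype(np.uint8));print('tray',q.tolist(),onz(ci,q,10).round(1).tolist())
E
```

```text
red 1 [333.9 341.4] [322 329  25  26 520] [[500.5 107.5  57. ]]
red 2 [236.5 145.7] [222 131  30  31 733] [[500.2 107.9  57. ]]
red 3 [325.6  52.4] [310  37  32  32 788] [[499.6 107.7  57. ]]
tri [500.1 107.8  56.8] [499.9 107.8  58.7]
lid3 [[412.0, 270.0], [218.0, 267.0], [210.0, 106.0], [434.0, 93.0]] [[408.8, 307.7, 68.0], [599.7, 303.4, 68.0], [599.5, 152.8, 68.0], [405.3, 140.7, 68.0]]
lid2 [[329.0, 340.0], [147.0, 336.0], [134.0, 195.0], [342.0, 178.0]] [[409.7, 307.3, 68.0], [601.8, 303.4, 68.0], [596.0, 150.8, 68.0], [404.7, 136.0, 68.0]]
[  195   155   177   120 18090]
px [95 96 99] [55 55 57] [55 54 58] [197 189 186] [113 110 106]
tray [[371.0, 171.0], [371.0, 276.0], [195.0, 261.0], [195.0, 154.0]] [[461.8, -70.7, 10.0], [453.0, 52.1, 10.0], [656.3, 32.5, 10.0], [648.1, -89.2, 10.0]]
```

```bash
python3 - <<'E'
from h import *
B=np.array([500,107.8])
for i in(2,3):
    im,ci=load('w%d'%i); hsv=cv2.cvtColor(im,cv2.COLOR_RGB2HSV)
    m=cv2.inRange(hsv,(35,40,110),(85,130,255));m[:100]=0;m[350:]=0
    n,l,s,c=cv2.connectedComponentsWithStats(m);j=1+np.argmax(s[1:,4])
    q=quad((l==j).astype(np.uint8));w=onz(ci,q,68)[:,:2];o=np.argsort(w[:,0]+0);print(i,s[j],w.round(1).tolist())
    (cx,cy),sz,an=cv2.minAreaRect(w.astype(np.float32));d=np.array([cx,cy])-B;print('rect',cx,cy,sz,an,'axis deg',np.degrees(np.arctan2(d[1],d[0])),np.hypot(*d))
im,ci=load('w1');q=onz(ci,[(203,158),(367,174),(357,270),(200,259)],10);print('tray',q.round(1).tolist(),q.mean(0))
im,ci=load('w0');q=onz(ci,[(143*1.4,4*1.4),(178*1.4,2),(146*1.4,44*1.4),(183*1.4,41*1.4)],59);print('dock lips',q.round(1).tolist())
im2,c2=load('w1')
E
```

```text
2 [  156   219   161   106 15387] [[426.3, 176.6], [429.1, 288.7], [580.1, 284.6], [577.3, 173.2]]
rect 503.20111083984375 230.7255859375 (112.12548065185547, 151.10928344726562) 88.56069946289062 axis deg 88.50829510123769 122.96725901103376
3 [  237   130   171   122 19454] [[424.9, 176.3], [428.0, 287.3], [579.4, 284.6], [577.5, 172.6]]
rect 502.597412109375 230.4465789794922 (112.01593780517578, 152.72161865234375) 88.5819091796875 axis deg 88.7867700052102 122.67407992334299
tray [[639.9, -84.9, 10.0], [465.9, -67.5, 10.0], [469.9, 44.3, 10.0], [650.4, 30.0, 10.0]] [556.51694335 -19.51349191  10.        ]
dock lips [[546.9, -290.0, 59.0], [505.4, -292.1, 59.0], [545.0, -244.2, 59.0], [500.1, -247.0, 59.0]]
```

```bash
cat >> h.py <<'E'
A=np.radians(88.55); e=np.array([np.cos(A),np.sin(A),0]); f=np.array([-e[1],e[0],0])
H=np.array([500,107.8,0])+198*e
OR=[np.pi,0,A-np.pi]
def C(u,v,z): return (H+u*e+v*f+[0,0,z]).tolist()   # case hinge frame
def st(): o=get_obs(); print(round(o['clock'],2),np.round(o['eef_pos'],1),'F',np.round(o['wrist_force'],1),'op',round(float(o['opening']),1),'g',o['grip_force'])
E
python3 - <<'E'
from h import *
arm.move_to(C(-198,0,110),OR); fingers.grab(20); st()
arm.movel(C(-198,0,74),vel=100)
print(arm.movel(C(-198,0,61),vel=15,threshold=7)); st()
arm.movel(C(-198,0,119),vel=120)
arm.hold(1.5); im,_=cap('side','s1'); w,_=cap('wrist','ww1'); st()
g=np.hstack([im[100:310,130:410],w[::2,::2]]);cv2.imwrite('pics/g1.png',cv2.resize(g,(800,300))[:,:,::-1])
E
```

```text
7.54 [500.  107.8 110. ] F [-0.1 -0.2 -0.3] op 0.1 g 0.0
True
8.52 [499.7 107.7  70. ] F [-0.3  0.7  4.5] op -0.0 g 2.399773970246315
10.68 [500.  107.8 119. ] F [ 0.3 -0.6 -0.3] op 0.3 g 0.0
```

View pics/g1.png

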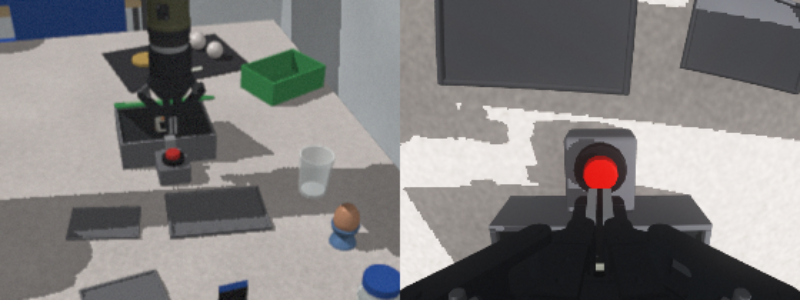

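The lid has popped: in the left crop it shows edge-on as a thin green line at (165,100), which fits about 0.48 rad, and the open foam is visible below it. Next I push the lid back.

```bash
python3 - <<'E'
from h import *
v=50
def tg(th,du=0): return C(-152*np.cos(th)-11+du,v,60+152*np.sin(th)-25+14)
arm.movel(tg(.48,-25),vel=150); arm.hold(.3)
arm.movel(tg(.48,-3),vel=40);st()
for th in(.75,1.0,1.25,1.45,1.6): arm.movel(tg(th),vel=70);st()
p=tg(1.6); print(arm.movel((np.array(p)+30*e).tolist(),vel=18,threshold=2.5)); st()
arm.hold(1.2); st()
im,_=cap('side','s2'); w,_=cap('scene','ss2')
g=np.hstack([im[60:270,130:410],w[80:290,200:480]]);cv2.imwrite('pics/g2.png',cv2.resize(g,(800,300))[:,:,::-1])
E
```

```text
12.22 [451.2 158.4 119.2] F [ 1.  -0.2 -0.4] op 0.3 g 0.0
12.97 [452.1 185.  152.6] F [ 0.3 -1.7 -0.1] op 0.6 g 0.34121470525860786
13.67 [452.7 214.1 176.9] F [ 0.2 -0.3  0.1] op 0.1 g 0.3064750588964671
14.36 [453.5 248.3 193.2] F [-0.2 -0.5  0.4] op -0.3 g 0.1413103667437099
14.94 [454.2 278.  199.8] F [0.3 0.2 0.7] op 0.1 g 0.021042153285293352
15.42 [454.8 300.8 200.8] F [ 0.  -0.5  0.7] op -0.3 g 0.0
True
16.47 [455.  318.6 200.3] F [ 1.  -0.7  0.9] op -0.0 g 0.42995734023861587
17.67 [454.7 318.5 200. ] F [0.  0.2 0.7] op -0.0 g 0.0
```

View pics/g2.png

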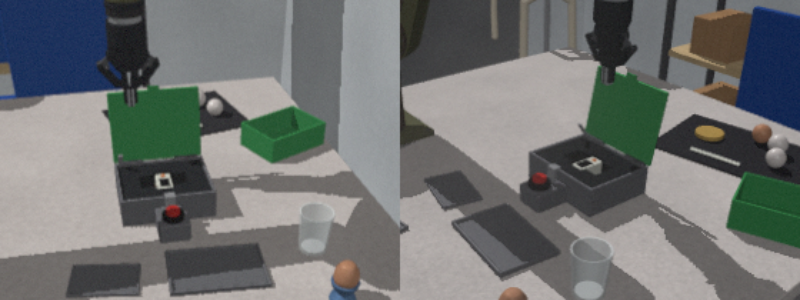

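The lid stands open against its stop in both crops, and the white pack sits in the foam at (163,181) left and (587,163) right. I'll steady the lid a moment longer, then measure the pack.

```bash
python3 - <<'E'
from h import *
p=np.array(get_obs()['eef_pos']); print(arm.movel((p+4*e).tolist(),vel=8,threshold=2.5)); st(); arm.hold(1.0); st()
arm.movel((p-60*e).tolist(),vel=120); 
arm.move_to(C(-85,15,245),OR); fingers.ungrasp(); arm.hold(.2); a,_=cap('wrist','p0')
arm.move_to(C(-135,-20,245),OR); arm.hold(.2); b,_=cap('wrist','p1'); st()
cv2.imwrite('pics/g3.png',cv2.resize(np.hstack([a,b]),(800,300))[:,:,::-1])
E
```

```text
True
18.05 [454.4 318.4 199.4] F [-0.7  0.7 -0.5] op -0.1 g 0.05585978153249016
19.05 [454.1 318.2 199.1] F [-0.   0.1  0.4] op -0.0 g 0.0
21.71 [521.1 170.9 245. ] F [-0.9  0.5 -0.2] op 85.6 g 0.0
```

View pics/g3.png

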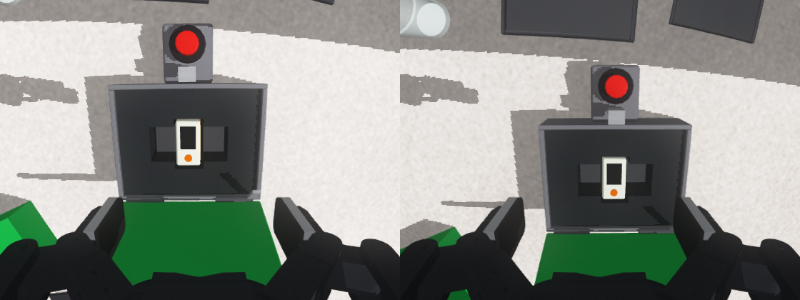

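Both wrist views show the white pack lying lengthways in the pocket, at (188,143) left and (614,178) right, with the screen towards the button. The last steadying touch looked too light to count, so I'll repeat it with a definite contact while computing the pack pose.

```bash
python3 - <<'E'
from h import *
arm.movel(C(-30,0,192),vel=170)
print(arm.movel(C(5,0,192),vel=50,threshold=5)); arm.hold(.1)
print(arm.movel(C(22,0,192),vel=12,threshold=4)); st()
for _ in range(3): arm.hold(.4); st()
Q=[]
for n,box in(('p0',(235,160,295,245)),('p1',(270,210,325,290))):
    im,ci=load(n);hsv=cv2.cvtColor(im,cv2.COLOR_RGB2HSV)
    m=cv2.inRange(hsv,(0,0,170),(179,60,255));k=np.zeros_like(m);k[box[1]:box[3],box[0]:box[2]]=255;m&=k
    pts=cv2.findNonZero(m);q=cv2.boxPoints(cv2.minAreaRect(pts)); 
    q=quad(cv2.drawContours(np.zeros_like(m),[cv2.convexHull(pts)],-1,255,-1)); q=q[np.lexsort((q[:,0],q[:,1]))]; q[:2]=q[:2][np.argsort(q[:2,0])];q[2:]=q[2:][np.argsort(q[2:,0])]
    Q.append((ci,q)); w=onz(ci,q,52)[:,:2]; print(n,q.tolist(),w.round(1).tolist(),w.mean(0).round(1)); 
    r=(w-H[:2]); print('uv',(r@e[:2]).round(1),(r@f[:2]).round(1))
print([tri([(Q[0][0],Q[0][1][i]),(Q[1][0],Q[1][1][i])]).round(1).tolist() for i in range(4)])
E
```

```text
False
True
24.32 [505.  318.2 191.4] F [-0.2 -0.   1.1] op 85.4 g 0.4441114794462919
24.73 [504.6 318.  190.8] F [-1.   0.1  0.3] op 85.4 g 0.12617445434443653
25.12 [504.6 318.  190.9] F [-0.4 -0.5 -0.2] op 85.6 g 0.08797629328910261
25.52 [504.7 318.  191. ] F [ 0.5 -1.2  0.1] op 85.6 g 0.08830793027300388
p0 [[247.0, 169.0], [280.0, 169.0], [247.0, 230.0], [280.0, 230.0]] [[516.8, 199.3], [487.2, 200.2], [519.8, 257.0], [488.7, 257.9]] [503.1 228.6]
uv [-106.1 -106.   -48.3  -48.3] [-14.5  15.1 -16.   15.1]
p1 [[284.0, 221.0], [317.0, 221.0], [284.0, 277.0], [315.0, 277.0]] [[517.8, 198.9], [486.9, 199.7], [519.0, 256.5], [488.5, 257.3]] [503.1 228.1]
uv [-106.5 -106.5  -48.9  -48.8] [-15.5  15.4 -15.2  15.3]
[[517.5, 200.3, 47.0], [487.0, 200.2, 50.7], [519.4, 256.7, 52.2], [488.5, 258.3, 50.2]]
```

```bash
python3 - <<'E'
from h import *
arm.movel(C(-77,0,191),vel=170); arm.movel(C(-77,0,72),vel=150); st()
print(arm.movel(C(-77,0,34),vel=25,threshold=4)); st()
im,_=cap('wrist','d0')
cv2.imwrite('pics/d0v.png',im[:,:,::-1])
E
```

```text
27.14 [503.7 229.4  72.6] F [ 0.5 -0.1  0.7] op 85.4 g 0.0
True
27.97 [503.1 228.7  54.7] F [-1.8 -0.   6.6] op 85.4 g 3.1689856509910896
```

View pics/d0v.png

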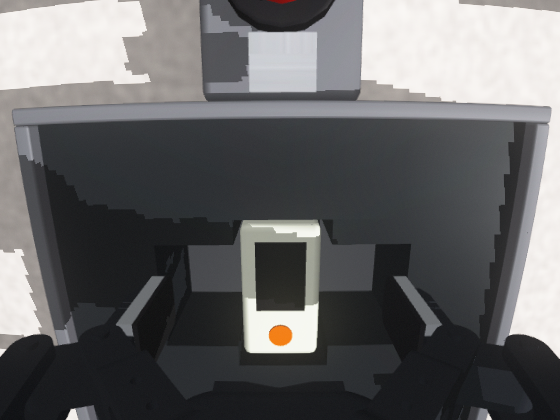

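The picture shows the fingertips resting on the foam just outside the notch ends, with the pack at (281,290) centred between them. As predicted the open fingers are too wide for the notches, so I'll close from foam level: the pads swing about 12 mm down as they close.

```bash
python3 - <<'E'
from h import *
arm.movel(C(-77,0,55.7),vel=30); fingers.grab(45); st()
arm.movel(C(-77,0,70),vel=40); st()
arm.movel(C(-77,0,130),vel=100); st()
im,_=cap('wrist','d1'); b,_=cap('side','sd1')
cv2.imwrite('pics/d1v.png',np.hstack([im[::2,::2],b[100:310,130:410]])[:,:,::-1])
E
```

```text
28.81 [503.  228.8  55.8] F [-0.4  0.9  2.4] op 30.6 g 45.00020742416382
29.32 [503.3 228.9  70.3] F [-0.8 -0.1 -1.7] op 30.6 g 44.65167045593262
30.07 [502.6 228.6 129.5] F [-0.8 -0.4 -1.7] op 30.6 g 44.65540051460266
```

View pics/d1v.png

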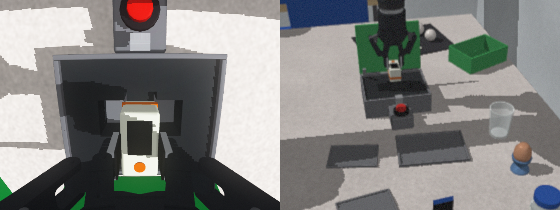

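The pack came out cleanly, held at its top between the pads at (139,130). I'll place it on the tray turned to the dock's direction, then look at the dock and the pack.

```bash
python3 - <<'E'
from h import *
T=(556.5,-19.5); O2=[np.pi,0,np.radians(3.3)]
arm.movel(C(-77,0,145),vel=150)
arm.move_to((*T,130),O2); arm.movel((*T,56),vel=110); st()
print(arm.movel((*T,45.5),vel=12,threshold=2.5)); st()
fingers.ungrasp(); st()
arm.movel((*T,110),vel=150)
O3=[np.pi,0,np.radians(-86.7)]
L=[]
arm.move_to((540,30,190),O3); arm.hold(.15); L.append(cap('wrist','t0')[0])
arm.move_to((545,-215,200),O3); arm.hold(.15); L.append(cap('wrist','k0')[0])
arm.move_to((500,-170,200),O3); arm.hold(.15); L.append(cap('wrist','k1')[0]); st()
L.append(cap('side','sk')[0])
g=np.vstack([np.hstack(L[:2]),np.hstack(L[2:])]);cv2.imwrite('pics/g4.png',cv2.resize(g,(800,600),interpolation=cv2.INTER_AREA)[:,:,::-1])
E
```

```text
34.71 [557.  -19.5  56.4] F [-0.6 -1.4 -1.3] op 30.4 g 44.84849274158478
True
35.38 [556.3 -19.5  47.7] F [-0.2 -0.3  4.9] op 30.5 g 45.53420841693878
35.96 [555.2 -19.5  46.7] F [-1.  -0.2  0.2] op 84.8 g 0.0
42.28 [ 501.1 -170.3  200.2] F [0.  0.6 0.5] op 85.1 g 0.0
```

View pics/g4.png

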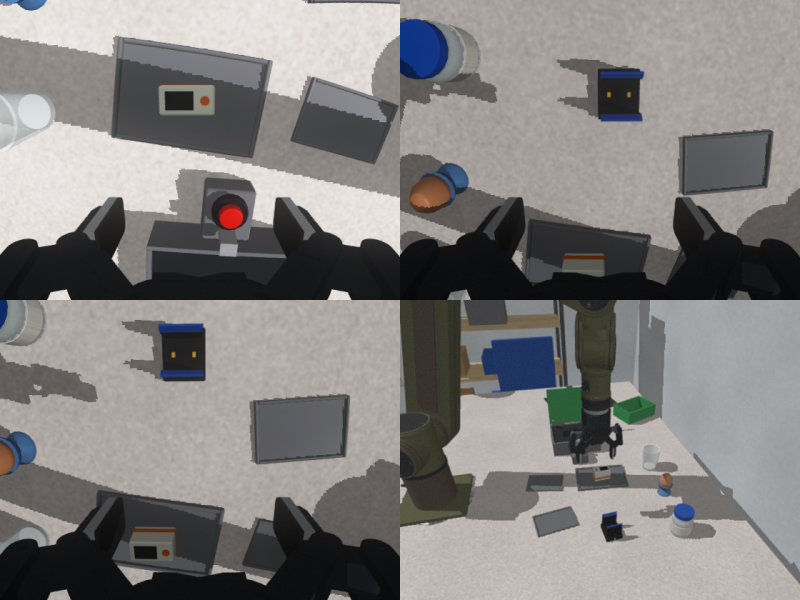

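Pack is upright on the tray at (187,99) in the first tile. The dock's blue lips are at (620,73) and (620,118) in the second and (183,328) and (182,376) in the third.

```bash
python3 - <<'E'
from h import *
lips={}
for n,box in(('k0',(265,85,350,180)),('k1',(210,20,300,120))):
    im,ci=load(n);hsv=cv2.cvtColor(im,cv2.COLOR_RGB2HSV)
    m=cv2.inRange(hsv,(105,130,50),(130,255,255));k=np.zeros_like(m);k[box[1]:box[3],box[0]:box[2]]=255;m&=k
    nn,l,s,c=cv2.connectedComponentsWithStats(m);o=[1+i for i in np.argsort(-s[1:,4])[:2]];o.sort(key=lambda i:c[i][1])
    for j,i in enumerate(o):
        r=cv2.minAreaRect(np.argwhere(l==i)[:,::-1].astype(np.float32)); 
        xs=np.argwhere(l==i)[:,1];ys=np.argwhere(l==i)[:,0]
        ex=[(xs.min(),ys[xs<=xs.min()+3].mean()),(xs.max(),ys[xs>=xs.max()-3].mean())]
        w=onz(ci,ex,57); lips.setdefault(j,[]).append((ci,c[i])); print(n,j,s[i],c[i].round(1),'ends',w[:,:2].round(1).tolist(),'mid',onz(ci,[c[i]],57).round(1),'ang',np.degrees(np.arctan2(*(w[0]-w[1])[1::-1])).round(1))
    g=cv2.inRange(hsv,(12,90,110),(32,255,255))&k;nn,l,s,c=cv2.connectedComponentsWithStats(g);print('gold',[(c[i].round(1).tolist(),int(s[i,4]),onz(ci,[c[i]],16)[0,:2].round(1).tolist()) for i in range(1,nn) if s[i,4]>3])
for j in lips: print('tri lip',j,tri(lips[j]).round(1))
Q=[]
im,ci=load('t0');hsv=cv2.cvtColor(im,cv2.COLOR_RGB2HSV)
m=cv2.inRange(hsv,(0,0,130),(179,90,255));k=np.zeros_like(m);k[105:170,205:310]=255;m&=k
nn,l,s,c=cv2.connectedComponentsWithStats(m);i=1+np.argmax(s[1:,4]);print('pack',s[i])
hull=cv2.convexHull(np.argwhere(l==i)[:,::-1].astype(np.int32));w=onz(ci,hull.reshape(-1,2),44)[:,:2].astype(np.float32);print(cv2.minAreaRect(w))
im,ci=load('k1');hsv=cv2.cvtColor(im,cv2.COLOR_RGB2HSV)
for n,b in(('t0',(205,105,310,170)),('k1',(170,310,260,400))):
    im,ci=load(n);r=blob(im,(5,150,120),(20,255,255),b);print(n,'orange',r[0],r[1],onz(ci,[r[0]],44))
E
```

```text
k0 0 [281 100  60  10 591] [310.2 104.4] ends [[549.1, -289.3], [506.3, -292.3]] mid [[ 527.9 -290.7   57. ]] ang 4.0
k0 1 [281 160  58  10 557] [308.5 164.4] ends [[546.5, -245.6], [503.4, -248.2]] mid [[ 525.7 -246.9   57. ]] ang 3.6
gold [([292.1, 132.1], 34, [538.1, -267.9]), ([320.2, 132.1], 32, [514.2, -269.4])]
k1 0 [222  33  63  13 705] [252.6  39.1] ends [[549.3, -289.3], [505.6, -291.6]] mid [[ 527.7 -290.1   57. ]] ang 3.1
k1 1 [224  98  61  10 568] [254.1 102.4] ends [[546.6, -245.0], [503.0, -248.1]] mid [[ 524.8 -246.6   57. ]] ang 4.0
gold [([242.1, 76.1], 34, [538.3, -268.1]), ([271.1, 75.6], 39, [514.5, -269.8])]
tri lip 0 [ 527.8 -290.7   54.6]
tri lip 1 [ 525.2 -246.5   53.3]
pack [ 223  119   77   40 1738]
((557.6173095703125, -20.48847198486328), (57.369598388671875, 29.0018253326416), 3.081165075302124)
t0 orange [286.21259843 140.69291339] [280 135  13  13 127] [[538.27517211 -20.05791063  44.        ]]Traceback (most recent call last):
  File "<stdin>", line 21, in <module>
TypeError: 'NoneType' object is not subscriptable
```

```bash
python3 - <<'E'
from h import *
O3=[np.pi,0,np.radians(-86.7)];O4=[np.pi,0,np.radians(-86.4)]
P=(557.4,-20.0);D=(526.4,-268.7)
arm.move_to((*P,100),O3); arm.movel((*P,23),vel=110); st()
fingers.grab(40); st(); arm.movel((*P,40),vel=40); st(); arm.movel((*P,130),vel=150)
arm.movel((*D,130),O4,vel=170); arm.hold(.2); st(); im,_=cap('wrist','m0')
arm.movel((*D,84),vel=120)
print(arm.movel((*D,38),vel=35,threshold=6)); st()
print(arm.movel((*D,33),vel=10,threshold=3)); st(); b,_=cap('wrist','m1')
cv2.imwrite('pics/g5.png',cv2.resize(np.hstack([im,b]),(800,300))[:,:,::-1])
E
```

```text
43.97 [558.1 -20.4  23.7] F [0.3 0.4 0.6] op 85.5 g 0.0
44.33 [558.1 -20.   24. ] F [-1.2  0.3  6.6] op 59.8 g 44.4941371679306
44.9 [557.5 -20.   40.1] F [-0.6  0.  -1.4] op 59.4 g 43.66899490356445
47.48 [ 526.6 -268.   130.1] F [-0.2 -0.1 -1.8] op 59.2 g 43.66544544696808
False
49.52 [ 526.6 -268.8   38.3] F [ 1.   0.1 -1.9] op 59.3 g 43.647873401641846
True
49.87 [ 526.6 -268.8   36. ] F [-0.9  0.2  4.3] op 59.6 g 44.2907989025116
```

View pics/g5.png

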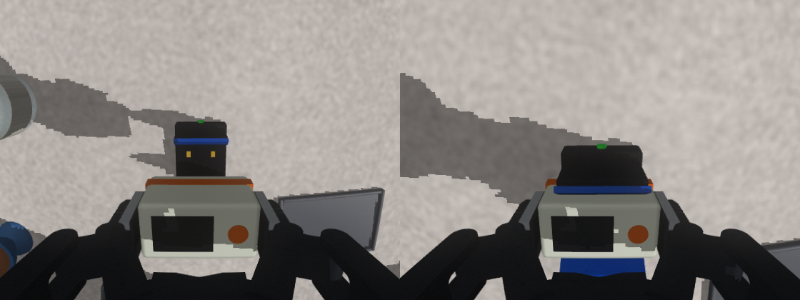

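Before insertion the dock shows straight behind the pack. After the descent the pack sits between the blue lips at (602,190) and (602,266), and contact came at the expected height. I'll release, retreat and check.

```bash
python3 - <<'E'
from h import *
fingers.ungrasp(); st(); D=(526.4,-268.7)
arm.movel((*D,60),vel=60); arm.movel((*D,130),vel=150)
O4=[np.pi,0,np.radians(-86.4)]
arm.move_to((505,-190,200),O4); arm.hold(.3); a,ci=cap('wrist','f0'); b,_=cap('side','f1'); c,_=cap('scene','f2'); st()
r=blob(a,(5,140,100),(20,255,255),(150,40,400,250)); print(r[0],r[1],onz(ci,[r[0]],56))
m=cv2.inRange(cv2.cvtColor(a,cv2.COLOR_RGB2HSV),(105,130,50),(130,255,255));m[:,:180]=0;m[:,400:]=0;m[200:]=0
nn,l,s,cc=cv2.connectedComponentsWithStats(m);print([(s[i].tolist(),onz(ci,[cc[i]],57)[0,:2].round(1).tolist()) for i in range(1,nn) if s[i,4]>60])
g=np.vstack([np.hstack([a[10:220,130:410],b[230:440,200:480][:210] if b.shape[0]>=440 else b[210:420,200:480]]),np.hstack([b[60:270,180:460],c[130:340,130:410]])])
cv2.imwrite('pics/g6.png',cv2.resize(g,(800,600))[:,:,::-1])
E
```

```text
50.3 [ 525.3 -268.1   34.5] F [-0.4  0.1  0.1] op 85.3 g 0.0
52.44 [ 504.9 -190.4  199.4] F [ 0.8 -0.2  0. ] op 85.4 g 0.0
[280.60416667 101.15972222] [274  95  14  13 144] [[ 508.81331859 -268.81774337   56.        ]]
[([225, 63, 63, 12, 679], [527.7, -290.5]), ([228, 126, 60, 11, 540], [524.4, -246.6])]
```

View pics/g6.png

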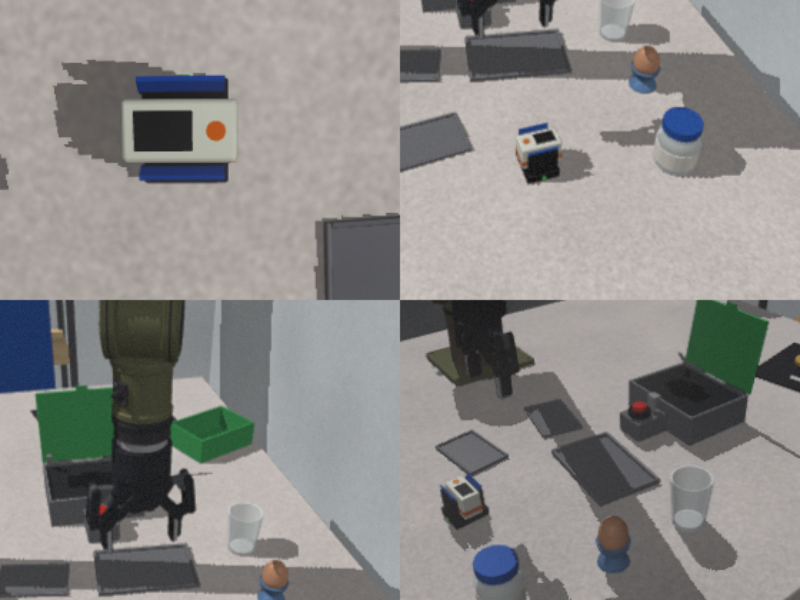

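The check picture shows the pack upright in the dock at (180,130), within about 1 mm of centre. The lid is standing open, the bystanders are untouched and the gripper is clear.

```bash
python3 -c "
from h import *
print(ticket.hand_in())"
```

```text
the job is handed in; nothing more can be done
None
```

I handed the job in at about 52 s: the lid stands open on its stop, and the pack was set on the tray, retaken by its ends and docked upright, about 1 mm off centre at most; the jar, beaker and egg cup were not touched, and no verdict came back.

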